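# Clamp a whetstone in its sharpening holder

## Robot

A 7-joint arm with a two-finger parallel gripper is mounted at the origin on a cart in front of the work surface, level with it; the furniture and walls round the work are solid. World frame = base frame: x ahead of the robot, y to its left, z up, the work surface at z = 0. Lengths are in m, angles in rad, forces in N, time in s.
With the tool pointing down it reaches from about 0.35 to 0.9 m from the base axis. Payload 8.1 kg.
Tool frame: the origin (TCP) lies at the very end of the fingers, on their centre line; the grasp point (between the pads) lies 19 mm behind it; z points along the fingers, y is the line along which they close (so a half turn about z gives the same grasp; the last joint's range is limited). The gripper opens to 92 mm and grips with 3 to 60 N. Pads are 19 mm wide; open, the fingers measure 130 mm over their backs; the gripper's body (75 mm by 190 mm) begins 47 mm behind the grasp point.
Start: joints at [1.068, 0.434, 0.025, 1.573, -0.012, 1.134, -0.075], TCP at [0.243, -0.576, 0.227] pointing down, gripper open.
Joint ranges: [-2.62, 2.62], [-0.44, 2.09], [-1.27, 1.32], [0.08, 2.57], [-1.32, 4.46], [0.12, 2], [-2.74, 2.74]. Speed limits (rad/s): [2.22, 2.22, 3.01, 3.01, 3.14, 3.14, 3.14].

## Interface

Orientations are given as a rotation vector (axis times angle).
In Python, from cell import arm gives the robot as it stands.
- The arm moves only by the tool jog_arm, never from a script. Its argument "rows" is a list of rows, each a list of 3 entries, a list of its own where there are three numbers: the shift along the world's x, y, z in cm, then the turn, a rotation vector about the world's x, y, z in degrees, then the opening, from 0 (shut) to 1 (fully open). A call has 1 to 8 rows; each row is the pose to reach, as a shift and turn from the pose commanded when the call began; what a row does not reach only later rows make up. A row lasts 1/8 s, in which the tool goes at most 62.5 mm and 10.7 degrees, less where a joint would pass 70% of its speed; a pose out of reach is approached as far as the arm can. A call with a gripper value outside its range is refused whole. The fingers move at their own pace and stop on an object; "newtons" is the grip in N (left out, the last holds). Time passes only in rows, so rows that repeat a pose let the fingers close. It gives the time, the measured TCP pose, the force, the opening and the grip force at its end, in the units of the state.
- arm.observe(): the state, without advancing time (a new reading comes with each control period).
- arm.get_image(name): name is "scene" or "side" or "wrist"; returns a dict with "img" (420x560x3 uint8, red, green, blue), "depth" (420x560 float32, m along the optical axis (not along the pixel's ray), 0 where there is no reading), "fx", "fy", "cx", "cy" (pixels), "rvec" (rotation vector, rad) and "tvec" (3), from world to camera coordinates, as OpenCV has them; the wrist camera has in their place "mount" (4x4, takes a point from camera to tool coordinates, whose origin is the TCP and whose axes are the flange's). Camera axes: x right, y down, z forward; pixel columns grow to the right and rows downward; lengths in m; the calibration is good to about 2 mm. A picture is of the moment at which its call begins: read the wrist's pose just before it.
- arm.sign_off(): hands the job in; it is judged then, once.
The state is a dict: "clock": time; "joints": joint angles; "dq": joint speeds; "joint_efforts": joint torques, N m; "position": TCP position; "ee_rot": TCP orientation; "force": force on the tool from outside, world axes, zero at the start; "ft_torque": the same for the moment, N m; "width": opening from 0.0 (shut) to 1.0 (fully open); "gripper_force": force on a finger pad.
Only numpy, scipy, OpenCV 4.12 (cv2) and the standard library are available. Lean on these libraries where they do the work, as an engineer would, in place of code of your own. Each camera call takes 0.05 s, during which the arm holds its last target. There are 200 camera calls.

## Task

Get the whetstone ready for sharpening: lay it flat in the pocket of the bamboo holder, between jaw and end stop, let go of it, and swing the side cam lever fully shut so that the stone is squared against the back rail. Then pump the clamp's trigger until the jaw presses the stone firmly against the end stop, but stop pumping once it is firm, because hard over-tightening cracks the stone. Finish with the trigger still held squeezed and the stone under pressure (do not let go), and leave the other kitchen things where they are.

Things in the scene. Friction and masses are not known exactly. Their poses are not given: they have to be found in the camera images.
- stone_centre (a point): Centre of the loose whetstone: a plain rectangular block 150 x 50 x 25 mm, about 0.4 kg, grey lower layer and pale upper layer. It starts lying flat on the worktop to the right of the holder, its length pointing roughly away from the robot. x runs along its 150 mm length, y across its 50 mm width, z up; the two ends are alike.
- holder: Holder fixed to the worktop: bamboo board 342 x 104 mm, top 12 mm up, trigger clamp at its right end (seen from the robot), stone's pocket at its left. Origin on the worktop on the clamp's centre line. Its x runs along the board, the way the jaw pushes (to the robot's left, 11 degrees either way), y towards the robot, z up. 'Holder (x, y, z)' elsewhere is in this frame, mm from the worktop.
- pocket (a point): Where the stone's centre belongs when fully home: holder (100, 0, 24.5), axes as the holder's. Floor = board top. On the far side (y = -25) runs a steel back rail, 10 mm high above the board; on the robot's side only the open cam (12 mm high) stands at about y = +34, x = 134, leaving 9 mm of play for the 50 mm width. End stop to drawn-back jaw: 171 to 187 mm for the 150 mm length.
- end_stop: Upright stop with a rubber face across the left-hand end of the pocket, 52 mm wide, 21 mm high above the board; its face is at holder x = 175. Its origin is at holder (0, 0, 12), not at the face.
- cam_lever (a joint): Side cam lever on a vertical pivot at the robot's side of the pocket: 0 = open, pointing at the robot (starts 0 to 0.3), 1.6 rad = fully shut, pointing to the left; counts as shut from 1.35. Closing turns it clockwise seen from above; it stays where it is left (2 to 4 N at the knob moves it). Closing, its cam pushes the stone up to 9 mm sideways to the back rail.
- cam_pivot (a point): Point on the cam lever's vertical pivot axis, holder (125, 47, 42), at the height of the knob's middle.
- lever_knob (a point): Middle of the upright round black knob at the cam lever's end: 18 mm diameter, standing from 28 to 54 mm above the worktop, 62 mm from the pivot axis. At joint value q it lies from the pivot in the direction (1.95 rad - q) from holder x towards holder y; the flat steel lever arm is under it.
- push_rod (a joint): Travel in m of the toothed steel push rod towards the stone, 0 = right back (starts 0 to 0.018). One full squeeze of the trigger advances it about 10 mm (two 5 mm teeth; the first up to 13); on release it stays, slipping back at most one tooth. A squeeze of under half the stroke may not advance it.
- jaw_plate: Rubber-faced jaw plate, 42 x 21 mm, on a spring plunger at the rod's nose; axes as the holder's. Origin at holder x = rod travel - plunger compression; its face lies 12 mm behind that (x = -12) and meets a stone that is against the end stop at travel 37 mm. The plunger gives 1 mm per 2.2 N of jaw force and is solid after 14.5 mm (32 N), where the force then rises steeply.
- trigger_swing (a joint): Swing of the trigger: 0 = let go (a spring returns it), 0.49 rad = fully squeezed towards the fixed grip. Squeezing takes about 5 to 9 N at the grip, plus about two thirds of the jaw's force when it is pressing.
- trigger: The black trigger lever, 24 mm wide, 8 mm thick with a rounded 16 mm swell at trigger_point, standing up next to the fixed grip on its jaw side, top about 124 mm above the worktop at rest. Origin on the trigger's pivot, holder (-80, 0, 65).
- trigger_point (a point): Middle of the trigger where it is squeezed, 40 mm above its pivot: at rest holder (-68, 0, 103), fully squeezed about (-88, 0, 104).
- post_point (a point): Middle of the fixed black grip post, holder (-103, 0, 104): 24 mm wide, 12 mm thick, its top 126 mm above the worktop. Over post and trigger together a grip from above is 49 mm wide at rest and 29 mm when fully squeezed, along holder x. The clamp's grey cheek plates below reach 76 mm above the worktop.
- beaker: Bystander: clear measuring beaker with a handle, 88 mm high, behind and to the left of the holder. Origin under it.
- scissors: Bystander: kitchen scissors lying behind the holder.
- peeler: Bystander: peeler with a dark green handle, lying behind and to the right.
- garlic: Bystander: bulb of garlic to the right of the holder.
Mind the look-alikes: they are no part of the job. Of the things that look like the part that bears stone_centre, the largest one is meant.

How it is judged:
On the way, in this order (a step that is already met when the one before it is completed fails the run):
1. the stone lies flat in the pocket, let go (x of stone_centre in the frame of pocket between -0.035 and 0.004 m and y of stone_centre in the frame of pocket between -0.003 and 0.013 m and z of stone_centre in the frame of pocket between -0.003 and 0.003 m and angle between the x axis of stone_centre and the x axis of holder, either way round below 0.17 rad and angle between stone_centre's own z axis and vertical below 0.06 rad and contact force between the fingers and whetstone below 0.2 N and contact force between jaw_plate and whetstone below 2 N), for 0.2 s.
2. the cam lever is shut and the stone is square against the back rail (x of stone_centre in the frame of pocket between -0.035 and 0.004 m and y of stone_centre in the frame of pocket between -0.003 and 0.013 m and z of stone_centre in the frame of pocket between -0.003 and 0.003 m and angle between the x axis of stone_centre and the x axis of holder, either way round below 0.17 rad and angle between stone_centre's own z axis and vertical below 0.06 rad and y of stone_centre in the frame of pocket below 0.0025 m and angle between the x axis of stone_centre and the x axis of holder, either way round below 0.035 rad and value of joint cam_lever above 1.35 rad), for 0.2 s.
3. the jaw presses the stone against the end stop (contact force between jaw_plate and whetstone above 4 N and contact force between end_stop and whetstone above 2 N), for 0.2 s.
At the end, for the whole second after the job is handed in: Stone flat, within 3 mm of the end stop, 2.5 mm of the back rail and 2 degrees of square; cam lever past 1.35 rad; jaw pressing it with 4 to 40 N, end stop bearing more than 2 N; fingers still squeeze the trigger (over 2 N, past 0.06 rad) and the robot does not touch the stone (all of step 2 and all of step 3 and x of stone_centre in the frame of pocket above -0.003 m and contact force between jaw_plate and whetstone below 40 N and value of joint trigger_swing above 0.06 rad and contact force between the fingers and trigger above 2 N and contact force between the arm and whetstone below 0.2 N); the arm keeps its last pose, push and grip.
It fails at once if the stone is cracked: the jaw presses with more than 45 N (contact force between jaw_plate and whetstone above 45 N).
It fails at once if a bystander (beaker, scissors, peeler, garlic) is moved more than 3 cm (distance of any of beaker, scissors, peeler, garlic from where it was at the start of the episode above 0.03 m).
It also fails if it takes over 69 s, if anything falls off the work surface, if the arm or the gripper's body presses on something with over 40 N, if the wrist force passes 120 N, or if a joint passes its speed limit or range.

## Working session

There is one attempt and no reset: what is moved stays moved. The work goes in short steps, Python scripts to look and compute and a tool call to move; the robot and the scene stay as the last step left them, time stands still between calls to the robot, and variables do not carry over. Pictures are saved under pics/ and viewed, at most 10 in all, crops included, and the job is handed in when it is done.

Besides the shell and the picture viewer there is one more tool, called as a command line: name --argument value ..., lists and objects as JSON in quotes. jog_arm: Moves the arm, as the interface text tells. Its arguments: {"type":"object","properties":{"rows":{"type":"array","items":{"type":"array"}},"newtons":{"type":"number"}},"required":["rows"]}

```bash
mkdir -p pics
cat > h.py <<'E'
import numpy as np, cv2
from scipy.spatial.transform import Rotation as R
from cell import arm
def snap(n,f):
    s=arm.observe(); d=arm.get_image(n); d['s']=s
    np.savez('pics/'+f+'.npz',**{k:v for k,v in d.items() if k!='s'},pos=s['position'],rot=s['ee_rot'])
    cv2.imwrite('pics/'+f+'.png',d['img'][:,:,::-1]); return d
def load(f): return dict(np.load('pics/'+f+'.npz'))
def cloud(d):
    z=d['depth'];v,u=np.mgrid[:z.shape[0],:z.shape[1]]
    p=np.stack([(u-d['cx'])*z/d['fx'],(v-d['cy'])*z/d['fy'],z],-1)
    if 'mount' in d:
        m=d['mount'];p=p@m[:3,:3].T+m[:3,3]
        return p@R.from_rotvec(d['rot']).as_matrix().T+d['pos']
    return (p-d['tvec'].reshape(3))@R.from_rotvec(d['rvec'].reshape(3)).as_matrix()
E
python3 - <<'E'
from h import *
for n in ['scene','side']: snap(n,n+'0')
print(arm.observe())
a=cv2.imread('pics/scene0.png');cv2.imwrite('pics/s0b.png',cv2.resize(a,(800,600)))
E
```

```text
{'clock': 0.1, 'joints': array([ 1.06839487,  0.43515236,  0.02496834,  1.57398959, -0.01160209,
        1.13397185, -0.0750821 ]), 'dq': array([-0.00090782, -0.00182736,  0.00023321, -0.00271663,  0.00050219,
       -0.00062239,  0.00021892]), 'joint_efforts': array([ 3.34558077e-03, -6.69126105e+01,  9.87843834e-01, -3.15144324e+01,
       -6.06135651e-02,  3.74386681e-02,  1.52936752e-05]), 'position': array([ 0.24305638, -0.57532379,  0.22603035]), 'ee_rot': array([-3.07775363e+00, -6.23497430e-01,  6.14755026e-04]), 'force': array([-0.07510761,  0.67504222, -0.31653691]), 'ft_torque': array([-0.03238276,  0.00229199, -0.00328227]), 'gripper_force': 0.0, 'width': 0.999045443515759}
```

View pics/s0b.png

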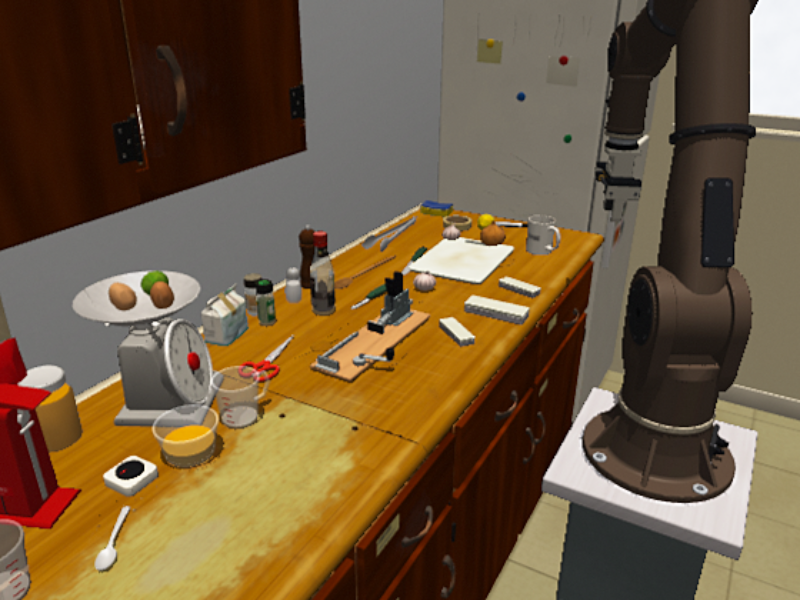

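View pics/side0.png

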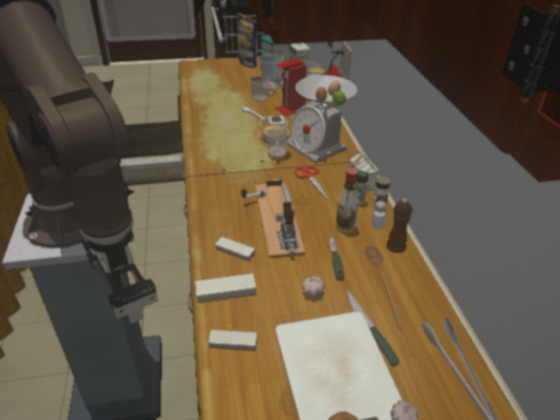

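The scene view shows the holder at about (375,340), with three pale blocks at scene (457,330), (497,308) and (519,286). In the side view they are at (235,248), (225,288) and (233,340). The middle one is the largest, so I take that as the stone. I'll check it in a crop and measure it.

Run:
```python
from h import *
d=load('side0');P=cloud(d)
a=cv2.imread('pics/side0.png')[170:360,180:340];cv2.imwrite('pics/c1.png',cv2.resize(a,None,fx=3.15,fy=3.15,interpolation=2).clip(0,255)[:600])
img=d['img'].astype(int)
from scipy import ndimage as N
m=(np.abs(P[...,2]-.023)<.008)&(img.min(-1)>110)&(P[...,0]<1)
# top faces
l,n=N.label(m)
for i in range(1,n+1):
    q=P[l==i]
    if len(q)<60: continue
    r=cv2.minAreaRect((q[:,:2]*1000).astype(np.float32)); vu=np.argwhere(l==i).mean(0)
    print(len(q),vu[::-1].round(),r,np.median(q[:,2]))
# board top
hsv=cv2.cvtColor(d['img'],cv2.COLOR_RGB2HSV)
v,u=np.mgrid[:420,:560]
m=(np.abs(P[...,2]-.012)<.004)&(u>240)&(u<310)&(v>175)&(v<260)&(P[...,0]<1)
q=P[m];r=cv2.minAreaRect((q[:,:2]*1000).astype(np.float32));print(len(q),r,cv2.boxPoints(r))
print(arm.observe()['clock'])
for uv in [(288,212),(290,192),(247,193),(277,183)]: print(uv,P[uv[1],uv[0]])
```

```text
107 [298. 145.] ((776.77880859375, 285.9466857910156), (25.618206024169922, 115.7386474609375), 22.996244430541992) 0.021070104158925698
335 [234. 246.] ((482.91357421875, -221.57908630371094), (40.43110656738281, 109.3587875366211), 52.88330078125) 0.018454925938271808
896 [224. 284.] ((443.2778625488281, -366.4674987792969), (149.67242431640625, 55.722625732421875), 0.5428276062011719) 0.024985693397389153
597 [232. 337.] ((443.639892578125, -529.4622192382812), (40.230804443359375, 107.88641357421875), 75.9510498046875) 0.017992176413532977
178 [465. 382.] ((916.1559448242188, -727.5029907226562), (6.380548477172852, 187.64161682128906), 8.070276260375977) 0.02316172731032538
1617 ((632.3878784179688, -80.13298034667969), (421.56854248046875, 179.2920684814453), 74.58953094482422) [[ 489.95273 -259.51706]
 [ 662.79865 -307.16074]
 [ 774.823     99.2511 ]
 [ 601.9771   146.89478]]
0.1
(288, 212) [ 0.6341801  -0.22164411  0.12063837]
(290, 192) [6.94732899e-01 2.99302263e-02 2.99194888e-04]
(247, 193) [ 0.55490378  0.04970872 -0.00170214]
(277, 183) [0.65529094 0.05393424 0.02420439]
```

View pics/c1.png

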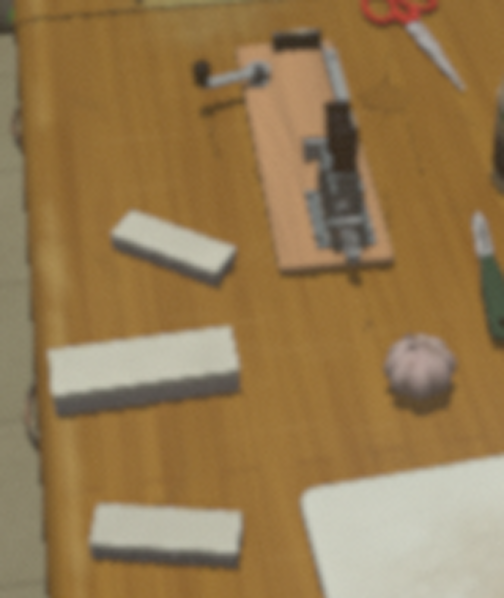

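The crop confirms it: the middle block, crop (145,370), is the largest, with a 150 x 55 mm top at z 0.025. The two smaller blocks are look-alikes. The holder's board corners in the crop are about (238,45), (283,270) and (393,263).

```bash
cat >> h.py <<'E'
def ray(d,u,v,z):
    c=np.array([(u-d['cx'])/d['fx'],(v-d['cy'])/d['fy'],1.])
    if 'mount' in d:
        m=d['mount'];Rw=R.from_rotvec(d['rot']).as_matrix();o=Rw@m[:3,3]+d['pos'];k=Rw@m[:3,:3]@c
    else:
        Rm=R.from_rotvec(d['rvec'].reshape(3)).as_matrix();o=-Rm.T@d['tvec'].reshape(3);k=Rm.T@c
    return o+k*(z-o[2])/k[2]
E
python3 - <<'E'
from h import *
d=load('side0')
f=lambda x,y,z=.012:ray(d,180+x/3.15,170+y/3.15,z)
c=[f(238,45),f(283,270),f(393,263)];print(c, np.linalg.norm(c[0]-c[1]),np.linalg.norm(c[2]-c[1]))
e=c[0]-c[1];print(np.degrees(np.arctan2(e[1],e[0])))
w=arm.get_image('wrist');print(w['mount'],w['fx'])
print(R.from_rotvec(arm.observe()['ee_rot']).as_matrix().round(3))
E
```

```text
[array([0.58711017, 0.07504362, 0.012     ]), array([ 0.57627589, -0.27032833,  0.012     ]), array([ 0.67362976, -0.27757048,  0.012     ])] 0.34554184863047505 0.0976228775856561
88.20322682514231
[[ 2.97363572e-04 -9.65258250e-01 -2.61297575e-01  6.96835537e-02]
 [ 9.99998326e-01  7.58835399e-04 -1.66518597e-03  2.49417100e-04]
 [ 1.80561634e-03 -2.61296643e-01  9.65256859e-01 -1.58227626e-01]
 [ 0.00000000e+00  0.00000000e+00  0.00000000e+00  1.00000000e+00]] 302.8621351016176
[[ 0.921  0.389 -0.001]
 [ 0.389 -0.921  0.001]
 [-0.    -0.001 -1.   ]]
```

jog_arm --rows '[[[6, 6, 0], [0, 0, -8], 1], [[12, 12, 0], [0, 0, -16], 1], [[18, 18, 0], [0, 0, -22.9], 1], [[20, 20.9, 0], [0, 0, -22.9], 1], [[20, 20.9, 0], [0, 0, -22.9], 1], [[20, 20.9, 0], [0, 0, -22.9], 1], [[20, 20.9, 0], [0, 0, -22.9], 1]]'

```text
clock: 1.02
position: [0.4426, -0.3673, 0.2265]
ee_rot: [3.141, -0.001, -0.001]
force: [0.2, 0.1, -0.5]
width: 1.001
gripper_force: 0.0
```

Run:
```python
from h import *
d=snap('wrist','w1');d=load('w1')
P=cloud(d);img=d['img'].astype(int)
from scipy import ndimage as N
m=(np.abs(P[...,2]-.025)<.006)&(img.min(-1)>110)&(P[...,0]<.8)
l,n=N.label(m)
for i in range(1,n+1):
    q=P[l==i]
    if len(q)<1500: continue
    r=cv2.minAreaRect((q[:,:2]*1000).astype(np.float32)); vu=np.argwhere(l==i).mean(0)
    print(len(q),vu[::-1].round(),r,np.median(q[:,2]))
s=arm.observe();print(s['position'],R.from_rotvec(s['ee_rot']).as_matrix().round(3),s['clock'])
```

```text
4940 [278. 186.] ((441.49072265625, -365.0768737792969), (148.86541748046875, 49.65715789794922), 0.38098835945129395) 0.025330077432550502
[ 0.44220465 -0.36780464  0.22654906] [[ 1.    -0.002 -0.001]
 [-0.002 -1.    -0.   ]
 [-0.001  0.    -1.   ]] 1.075
```

View pics/w1.png

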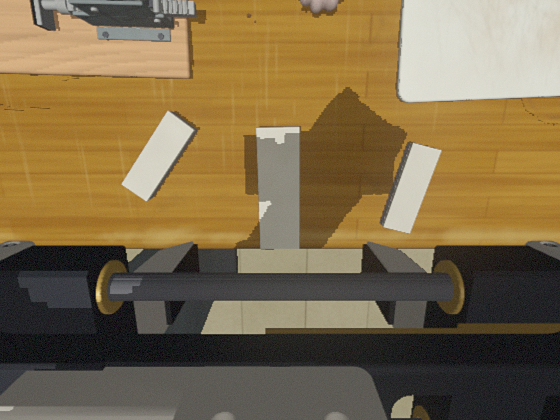

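The wrist view shows the stone at pixel (278,186), with a top of 149 x 50 mm at world (0.4415, -0.3651) and a yaw of 0.4°. Next I'll look at the holder before grasping.

jog_arm --rows '[[[3, 6, 1], [0, 0, 0], 1], [[6, 12, 2], [0, 0, 0], 1], [[8, 18, 2], [0, 0, 0], 1], [[10, 24, 2], [0, 0, 0], 1], [[11, 27, 2], [0, 0, 0], 1], [[11, 27, 2], [0, 0, 0], 1], [[11, 27, 2], [0, 0, 0], 1]]'

```text
clock: 1.95
position: [0.5528, -0.0988, 0.2466]
ee_rot: [3.141, -0.004, -0.001]
force: [0.2, -0.9, -0.3]
width: 0.999
gripper_force: 0.0
```

Run:
```python
from h import *
d=snap('wrist','w2')
cv2.imwrite('pics/w2b.png',cv2.resize(d['img'][:250,100:500,::-1],(800,500),interpolation=cv2.INTER_CUBIC))
```

```text
(no output)
```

View pics/w2b.png

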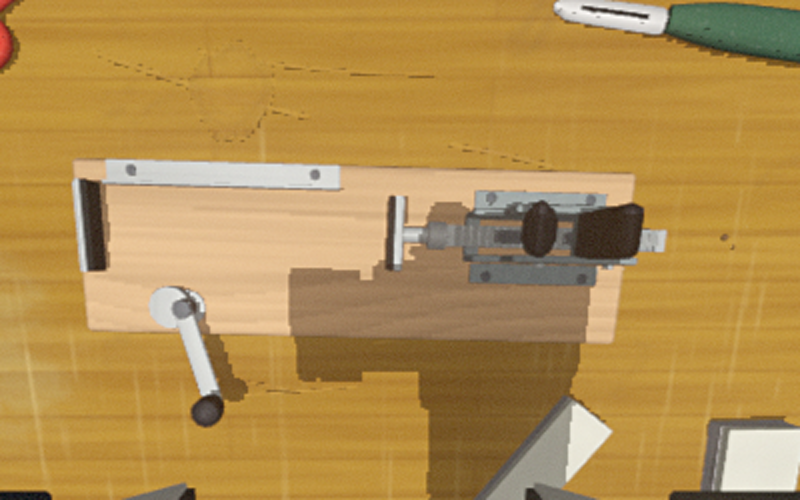

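The board corners in the crop are (75,160), (634,174), (613,343) and (90,329). The knob top is at (206,408), the pivot at (182,307), the trigger top at (540,228), the post at (610,228), the jaw at (396,232), and the end-stop face edge at about (105,225).

```bash
cat >> h.py <<'E'
from scipy.optimize import least_squares
E
python3 - <<'E'
from h import *
d=load('w2');P=cloud(d)
g=lambda x,y,z:ray(d,100+x/2,y/2,z)
C=np.array([g(*p,.012) for p in [(75,160),(634,174),(613,343),(90,329)]])[:,:2]
print(C)
print([np.linalg.norm(C[i]-C[(i+1)%4]) for i in range(4)])
for i,j in [(1,0),(2,3)]:
    e=C[j]-C[i];print('x dir',np.degrees(np.arctan2(e[1],e[0])))
for i,j in [(1,2),(0,3)]:
    e=C[j]-C[i];print('y dir-90',np.degrees(np.arctan2(e[1],e[0]))-90)
for n,x,y in [('knob',206,406),('pivot',182,307),('trig',540,222),('post',605,222),('jaw',398,232),('stop',82,225),('railend',225,170)]:
    p=P[int(y/2),int(100+x/2)];print(n,p)
# rail top front edge
a=g(108,186,.022);b=g(340,189,.022);print('rail front',a,b,np.degrees(np.arctan2(*(a-b)[[1,0]])))
print('stop face top', g(102,181,.033), g(105,270,.033),'jaw face',g(388,197,.04),g(387,270,.04))
s=arm.observe();print(s['position'],s['clock'])
E
```

```text
[[ 0.68104619  0.07178239]
 [ 0.67247639 -0.26488264]
 [ 0.57046995 -0.26319571]
 [ 0.58016787  0.07476115]]
[np.float64(0.33677408725288294), np.float64(0.10202038621385476), np.float64(0.3380959778929487), np.float64(0.10092228782099844)]
x dir 88.54185175232662
x dir 88.35630620471935
y dir-90 89.05255817904452
y dir-90 88.30864788938484
knob [ 0.53898614 -0.00743976  0.05375762]
pivot [0.59606116 0.00850332 0.0320568 ]
trig [ 0.63868295 -0.17859011  0.12399136]
post [ 0.63954937 -0.21300888  0.10766442]
jaw [ 0.63830865 -0.1213617   0.03709765]
stop [0.64330707 0.06272126 0.03338512]
railend [ 0.67479663 -0.01813726  0.01549161]
rail front [0.66527355 0.04968387 0.022     ] [ 0.66331246 -0.08756623  0.022     ] 89.18138753609814
stop face top [0.66674048 0.04854765 0.033     ] [0.61729058 0.05238472 0.033     ] jaw face [ 0.65709856 -0.11524943  0.04      ] [ 0.61704872 -0.1150774   0.04      ]
[ 0.55269368 -0.0992384   0.24662231] 2.0
```

jog_arm --rows '[[[-3, -6, 0], [0, 0, 0], 1], [[-6, -12, 0], [0, 0, 0], 1], [[-8, -18, -4], [0, 0, 0], 1], [[-10, -24, -8], [0, 0, 0], 1], [[-11.1, -26.6, -13], [0, 0, 0.4], 1], [[-11.1, -26.6, -17], [0, 0, 0.4], 1], [[-11.1, -26.6, -17], [0, 0, 0.4], 1], [[-11.1, -26.6, -17], [0, 0, 0.4], 1]]'

```text
clock: 3.0
position: [0.4428, -0.3633, 0.0784]
ee_rot: [3.141, 0.01, 0.002]
force: [0.9, -0.5, 0.6]
width: 1.0
gripper_force: 0.0
```

jog_arm --rows '[[[0, -0.1, -3], [0, 0, 0], 1], [[0, -0.1, -5.5], [0, 0, 0], 1], [[0, -0.1, -6.4], [0, 0, 0], 1], [[0, -0.1, -6.4], [0, 0, 0], 1], [[0, -0.1, -6.4], [0, 0, 0], 1]]'

```text
clock: 3.62
position: [0.4434, -0.3642, 0.0143]
ee_rot: [3.14, 0.011, 0.003]
force: [0.4, 0.2, 0.2]
width: 1.005
gripper_force: 0.0
```

jog_arm --newtons 45 --rows '[[[-0.2, -0.1, 0], [0, 0, 0], 1], [[-0.2, -0.1, 0], [0, 0, 0], 0.3], [[-0.2, -0.1, 0], [0, 0, 0], 0.3], [[-0.2, -0.1, 0], [0, 0, 0], 0.3], [[-0.2, -0.1, 0], [0, 0, 0], 0.3], [[-0.2, -0.1, 0], [0, 0, 0], 0.3], [[-0.2, -0.1, 0], [0, 0, 0], 0.3]]'

```text
clock: 4.5
position: [0.4402, -0.3649, 0.0127]
ee_rot: [3.141, 0.011, 0.0]
force: [0.1, -0.5, -1.1]
width: 0.54
gripper_force: 45.0
```

jog_arm --rows '[[[0, 0, 2], [0, 0, 0], 0.3], [[0, 0, 6], [0, 0, 0], 0.3], [[0, 0, 12], [0, 0, 8], 0.3], [[3, 3, 17], [0, 0, 18], 0.3], [[6, 6, 18], [0, 0, 28], 0.3], [[9, 9, 18], [0, 0, 38], 0.3], [[12, 13, 18], [0, 0, 48], 0.3], [[14, 17, 18], [0, 0, 58], 0.3]]'

```text
clock: 5.5
position: [0.5808, -0.1931, 0.192]
ee_rot: [-2.737, -1.54, 0.001]
force: [0.0, 0.6, -3.8]
width: 0.541
gripper_force: 45.0
```

jog_arm --rows '[[[2, 5, 0], [0, 0, 10], 0.3], [[4, 10, 0], [0, 0, 20], 0.3], [[5.5, 15, 0], [0, 0, 30], 0.3], [[5.5, 17, 0], [0, 0, 30], 0.3], [[5.5, 17, 0], [0, 0, 30], 0.3], [[5.5, 17, 0], [0, 0, 30], 0.3], [[5.5, 17, 0], [0, 0, 30], 0.3]]'

```text
clock: 6.38
position: [0.635, -0.0269, 0.1926]
ee_rot: [2.255, 2.186, -0.002]
force: [-0.4, -0.5, -2.7]
width: 0.538
gripper_force: 45.0
```

Run:
```python
from h import *
s=arm.observe();M=R.from_rotvec(s['ee_rot']).as_matrix();print(s['position'],np.degrees(np.arctan2(M[1,0],M[0,0])),M[:,2],s['width'],s['clock'])
d=snap('wrist','w3')
cv2.imwrite('pics/w3b.png',cv2.resize(d['img'][:,:,::-1],(800,600),interpolation=cv2.INTER_CUBIC))
```

```text
[ 0.63498556 -0.0269196   0.19258854] 88.22423909552998 [-3.92387106e-04 -1.14233495e-03 -9.99999271e-01] 0.5381356008061964 6.375
```

View pics/w3b.png

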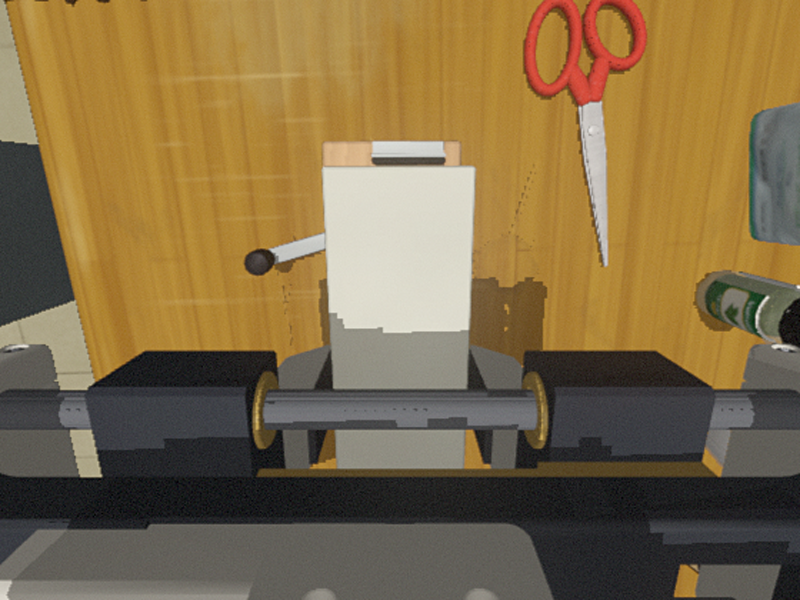

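The stone is held straight in the grip, with its front edge at (323..475,167). The stop's top is at (372..445,142..157), ahead and roughly centred. The knob is at (259,262).

Run:
```python
from h import *
d=load('w3');k=1.4286
g=lambda x,y,z:ray(d,x/k,y/k,z).round(4)
print('stone front corners',g(323,167,.2055),g(475,167,.2055))
print('stop top face edge',g(372,157,.033),g(445,157,.033),'mid back',g(408,142,.033))
print('board left corners',g(324,142,.012),g(460,142,.012))
print('knob',g(259,260,.054))
s=arm.observe();print(s['position'])
```

```text
stone front corners [0.6123 0.0498 0.2055] [0.661  0.0483 0.2055]
stop top face edge [0.6179 0.0634 0.033 ] [0.6688 0.0619 0.033 ] mid back [0.6432 0.0725 0.033 ]
board left corners [0.5818 0.0764 0.012 ] [0.6819 0.0733 0.012 ]
knob [ 0.5378 -0.0031  0.054 ]
[ 0.63507504 -0.0265804   0.19266028]
```

jog_arm --rows '[[[0.15, 0.6, -5], [0, 0, 0.3], 0.3], [[0.15, 0.6, -10], [0, 0, 0.3], 0.3], [[0.15, 0.6, -14], [0, 0, 0.3], 0.3], [[0.15, 0.6, -15], [0, 0, 0.3], 0.3], [[0.15, 0.6, -15], [0, 0, 0.3], 0.3], [[0.15, 0.6, -15.5], [0, 0, 0.3], 0.3], [[0.15, 0.6, -16.1], [0, 0, 0.3], 0.3], [[0.15, 0.6, -16.5], [0, 0, 0.3], 0.3]]'

```text
clock: 7.42
position: [0.637, -0.0188, 0.028]
ee_rot: [2.246, 2.196, 0.001]
force: [-0.7, 0.0, -3.6]
width: 0.539
gripper_force: 45.0
```

jog_arm --rows '[[[0, 0, -0.2], [0, 0, 0], 0.3], [[0, 0, -0.2], [0, 0, 0], 0.3], [[0, 0, -0.2], [0, 0, 0], 0.3]]'

```text
clock: 7.8
position: [0.6369, -0.0187, 0.0259]
ee_rot: [2.246, 2.196, 0.0]
force: [-0.2, 0.7, -3.7]
width: 0.54
gripper_force: 45.0
```

jog_arm --rows '[[[0, 0, -0.1], [0, 0, 0], 0.3], [[0, 0, -0.1], [0, 0, 0], 0.3]]'

```text
clock: 8.05
position: [0.6368, -0.0187, 0.0248]
ee_rot: [2.246, 2.196, 0.0]
force: [0.6, 0.7, -3.7]
width: 0.539
gripper_force: 45.0
```

jog_arm --rows '[[[0, 0, -0.1], [0, 0, 0], 0.3], [[0, 0, -0.1], [0, 0, 0], 0.3]]'

```text
clock: 8.3
position: [0.6368, -0.0187, 0.0247]
ee_rot: [2.246, 2.196, 0.0]
force: [-4.3, -0.7, 7.3]
width: 0.536
gripper_force: 45.0
```

jog_arm --rows '[[[0, 0, 0.1], [0, 0, 0], 0.75], [[0, 0, 0.1], [0, 0, 0], 0.75], [[0, 0, 0.1], [0, 0, 0], 0.75], [[0, 0, 3], [0, 0, 0], 0.75], [[0, 0, 8], [0, 0, 0], 0.75], [[0, 0, 14], [0, 0, 0], 0.75], [[0, 0, 14], [0, 0, 0], 0.75], [[0, 0, 14], [0, 0, 0], 0.75]]'

```text
clock: 9.3
position: [0.6366, -0.0189, 0.1636]
ee_rot: [2.246, 2.196, -0.0]
force: [-0.1, -0.8, -0.2]
width: 0.749
gripper_force: 0.0
```

Run:
```python
from h import *
s=arm.observe();print(s['position'],s['width'],s['force'],s['clock'])
d=snap('wrist','w4')
cv2.imwrite('pics/w4b.png',cv2.resize(d['img'][:330,:,::-1],None,fx=1.4286,fy=1.4286,interpolation=cv2.INTER_CUBIC))
P=cloud(load('w4'));img=d['img'].astype(int)
m=(np.abs(P[...,2]-.037)<.004)&(img.min(-1)>110)
from scipy import ndimage as N
l,n=N.label(m)
for i in range(1,n+1):
    q=P[l==i]
    if len(q)<1500: continue
    print(len(q),cv2.minAreaRect((q[:,:2]*1000).astype(np.float32)),q[:,2].mean(),q[:,2].std())
```

```text
[ 0.6366134  -0.01889838  0.16360932] 0.7492470981041955 [-0.12644147 -0.75891625 -0.16931906] 9.3
7681 ((636.0303955078125, -15.701202392578125), (147.2224578857422, 50.08003234863281), 89.02759552001953) 0.037206232653067856 0.0007078235901279332
```

View pics/w4b.png

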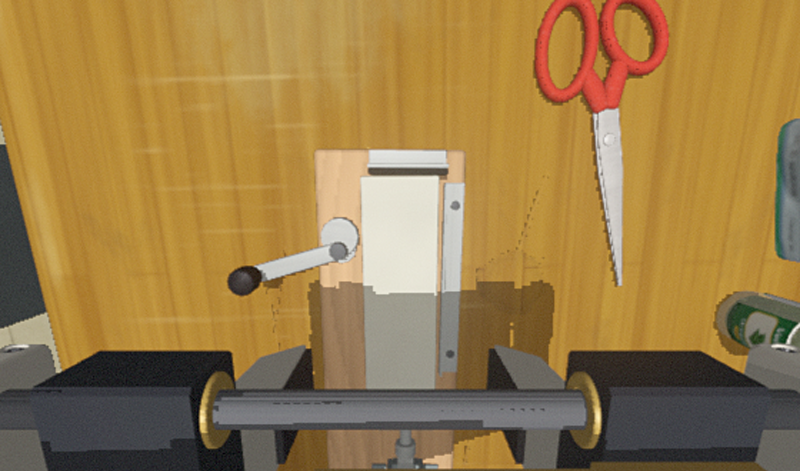

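The stone lies flat in the pocket at crop (400,280), with its top at z 0.037 and parallel to the rail. The knob is at (244,281), the pivot at (338,250).

Run:
```python
from h import *
d=load('w4');k=1.4286
g=lambda x,y,z:ray(d,x/k,y/k,z)
kn=g(244,280,.054);pv=g(338,250,.032)
print('knob',kn,'pivot',pv,np.linalg.norm((kn-pv)[:2]),'stop',g(408,163,.033))
# stop-based pivot
ex=np.array([np.cos(np.radians(88.6)),np.sin(np.radians(88.6))]);ey=np.array([-ex[1],ex[0]])
O=np.array([.6393,-.1125]);print(O+.125*ex+.047*ey)
P=pv[:2]
v=kn[:2]-P;a0=np.arctan2(v@ey,v@ex);q0=1.95-a0;print('q0',q0)
for q in np.linspace(q0,1.66,9):
    a=1.95-q;p=P+.062*(np.cos(a)*ex+np.sin(a)*ey);print(q.round(2),((p-kn[:2])*100).round(1))
print('tcp->knob',(kn-arm.observe()['position'])*100)
```

```text
knob [ 0.53810648 -0.00367946  0.054     ] pivot [0.59540797 0.01093632 0.032     ] 0.05913613009514894 stop [0.64334506 0.06545222 0.033     ]
[0.59536805 0.013611  ]
q0 0.10502612763414332
0.11 [-0.3 -0.1]
0.3 [-0.5  1.1]
0.49 [-0.4  2.3]
0.69 [-0.1  3.5]
0.88 [0.4 4.6]
1.08 [1.1 5.6]
1.27 [2.  6.4]
1.47 [3. 7.]
1.66 [4.1 7.4]
tcp->knob [ -9.79661268   1.52958672 -10.87091521]
```

jog_arm --newtons 15 --rows '[[[-5, 0.8, 0], [0, 0, 0], 0.45], [[-9.9, 1.6, 0], [0, 0, 0], 0.45], [[-9.9, 1.6, -5], [0, 0, 0], 0.45], [[-9.9, 1.6, -10], [0, 0, 0], 0.45], [[-9.9, 1.6, -12.5], [0, 0, 0], 0.45], [[-9.9, 1.6, -12.9], [0, 0, 0], 0.45], [[-9.9, 1.6, -12.9], [0, 0, 0], 0.45]]'

```text
clock: 10.22
position: [0.5376, -0.0026, 0.0346]
ee_rot: [-2.246, -2.196, 0.001]
force: [-0.4, -0.4, 0.3]
width: 0.45
gripper_force: 0.0
```

jog_arm --rows '[[[0, 0, 0], [0, 0, 0], 0.1], [[0, 0, 0], [0, 0, 0], 0.1], [[0, 0, 0], [0, 0, 0], 0.1], [[0, 0, 0], [0, 0, 0], 0.1]]'

```text
clock: 10.72
position: [0.5354, -0.0033, 0.0349]
ee_rot: [-2.245, -2.195, 0.006]
force: [-8.7, -0.2, 8.1]
width: 0.192
gripper_force: 15.0
```

jog_arm --rows '[[[-0.3, 0, 0.2], [0, 0, 0], 0.1], [[-0.4, 0.6, 0.2], [0, 0, 0], 0.1], [[-0.4, 1.1, 0.2], [0, 0, 0], 0.1], [[-0.4, 1.7, 0.2], [0, 0, 0], 0.1], [[-0.4, 2.3, 0.2], [0, 0, 0], 0.1]]'

```text
clock: 11.35
position: [0.5334, 0.0202, 0.0366]
ee_rot: [-2.247, -2.196, 0.001]
force: [0.9, -4.2, -7.6]
width: 0.189
gripper_force: 15.0
```

jog_arm --rows '[[[0.3, 1.2, -0.1], [0, 0, 0], 0.1], [[0.8, 2.3, -0.1], [0, 0, 0], 0.1], [[1.5, 3.3, -0.1], [0, 0, 0], 0.1], [[2.0, 3.75, -0.1], [0, 0, 0], 0.1], [[2.5, 4.1, -0.1], [0, 0, 0], 0.1], [[3.0, 4.4, -0.1], [0, 0, 0], 0.1], [[3.4, 4.7, -0.1], [0, 0, 0], 0.1], [[3.4, 4.7, -0.1], [0, 0, 0], 0.1]]'

```text
clock: 12.35
position: [0.5642, 0.0762, 0.0361]
ee_rot: [-2.232, -2.198, -0.004]
force: [-13.2, 18.3, 3.6]
width: 0.157
gripper_force: 17.5
```

jog_arm --rows '[[[0, 0, 0], [0, 0, 0], 0.6], [[0, 0, 0], [0, 0, 0], 0.6], [[0, 0, 3], [0, 0, 0], 0.6], [[0, 0, 8], [0, 0, 0], 0.6], [[0, -4, 14], [0, 0, 0], 0.6], [[0, -4, 14], [0, 0, 0], 0.6], [[0, -4, 14], [0, 0, 0], 0.6]]'

```text
clock: 13.22
position: [0.5682, 0.0273, 0.1763]
ee_rot: [2.247, 2.194, 0.002]
force: [-0.3, 0.3, -0.8]
width: 0.599
gripper_force: 0.0
```

Run:
```python
from h import *
s=arm.observe();print(s['position'],s['width'],s['clock'])
d=snap('wrist','w5')
cv2.imwrite('pics/w5b.png',cv2.resize(d['img'][:330,:,::-1],None,fx=1.4286,fy=1.4286,interpolation=cv2.INTER_CUBIC))
P=cloud(load('w5'));img=d['img'].astype(int)
m=(np.abs(P[...,2]-.037)<.004)&(img.min(-1)>110)
from scipy import ndimage as N
l,n=N.label(m)
for i in range(1,n+1):
    q=P[l==i]
    if len(q)<1500: continue
    print(len(q),cv2.minAreaRect((q[:,:2]*1000).astype(np.float32)),q[:,2].mean(),q[:,2].std())
```

```text
[0.5682298  0.027263   0.17628682] 0.5988101466451478 13.225
3753 ((640.9199829101562, 3.0842056274414062), (106.39137268066406, 50.45308303833008), 88.26416015625) 0.03708889473372788 0.0007621074815524698
```

View pics/w5b.png

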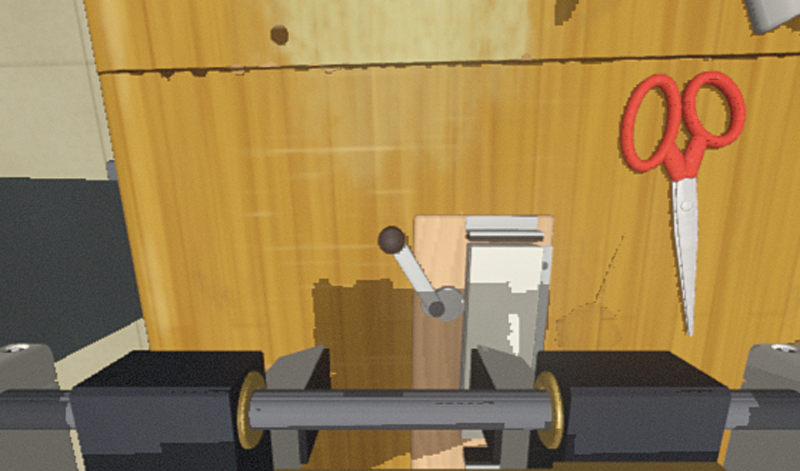

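The knob is at (391,240), the pivot at (437,308), so the lever is only about two thirds shut. The stone is already against the rail.

Run:
```python
from h import *
d=load('w5');k=1.4286
g=lambda x,y,z:ray(d,x/k,y/k,z)
kn=g(391,239,.054);pv=g(437,308,.032)
print('knob',kn,'pivot',pv,np.linalg.norm((kn-pv)[:2]))
ex=np.array([np.cos(np.radians(88.6)),np.sin(np.radians(88.6))]);ey=np.array([-ex[1],ex[0]])
P=np.array([.5955,.0115]);v=kn[:2]-P;print('q',1.95-np.arctan2(v@ey,v@ex),1.95-np.arctan2((kn-pv)[:2]@ey,(kn-pv)[:2]@ex))
t=arm.observe()['position']
print('shift',(kn-t)*100)
for q in [1,1.1,1.2,1.3,1.4,1.5,1.6,1.7]:
    a=1.95-q;p=P+.062*(np.cos(a)*ex+np.sin(a)*ey);print(q,p.round(4),((p-kn[:2])*100).round(1))
```

```text
knob [0.56325284 0.06478914 0.054     ] pivot [0.59475715 0.0116129  0.032     ] 0.06180805013597577
q 1.3813781802355272 1.390715195540785
shift [ -0.42297533   3.69327215 -12.12004685]
1 [0.546  0.0488] [-1.7 -1.6]
1.1 [0.5499 0.0535] [-1.3 -1.1]
1.2 [0.5544 0.0579] [-0.9 -0.7]
1.3 [0.5592 0.0618] [-0.4 -0.3]
1.4 [0.5644 0.0651] [0.1 0. ]
1.5 [0.5699 0.068 ] [0.7 0.3]
1.6 [0.5757 0.0702] [1.2 0.5]
1.7 [0.5816 0.0719] [1.8 0.7]
```

jog_arm --rows '[[[-0.5, 4, 0], [0, 0, 0], 0.32], [[-0.5, 4, -5], [0, 0, 0], 0.32], [[-0.5, 4, -10], [0, 0, 0], 0.32], [[-0.5, 4, -13.5], [0, 0, 0], 0.32], [[-0.5, 4, -13.9], [0, 0, 0], 0.32], [[0, 4, -13.9], [0, 0, 0], 0.32], [[0.4, 4.1, -13.9], [0, 0, 0], 0.32], [[0.8, 4.3, -13.9], [0, 0, 0], 0.32]]'

```text
clock: 14.28
position: [0.5755, 0.0715, 0.0377]
ee_rot: [-2.245, -2.196, -0.001]
force: [-5.0, 3.3, 0.6]
width: 0.319
gripper_force: 2.3
```

jog_arm --rows '[[[0.1, 0, 0], [0, 0, 0], 0.32], [[0.2, 0, 0], [0, 0, 0], 0.32], [[0.3, 0, 0], [0, 0, 0], 0.32], [[0.3, 0, 0], [0, 0, 0], 0.32]]'

```text
clock: 14.78
position: [0.5791, 0.0701, 0.037]
ee_rot: [2.246, 2.195, 0.001]
force: [-2.7, 1.6, 0.5]
width: 0.318
gripper_force: 1.4
```

jog_arm --rows '[[[0.1, 0.05, 0], [0, 0, 0], 0.32], [[0.2, 0.1, 0], [0, 0, 0], 0.32], [[0.3, 0.1, 0], [0, 0, 0], 0.32], [[0.3, 0.1, 0], [0, 0, 0], 0.32]]'

```text
clock: 15.28
position: [0.5814, 0.0712, 0.0367]
ee_rot: [-2.246, -2.196, 0.001]
force: [-6.0, 0.5, 4.1]
width: 0.318
gripper_force: 2.3
```

jog_arm --rows '[[[-0.4, 0, 0], [0, 0, 0], 0.32], [[-0.4, 0, 5], [0, 0, 0], 0.6], [[-0.4, 0, 11], [0, 0, 0], 1], [[-0.4, -3, 17], [0, 0, -10], 1], [[1, -8, 19], [0, 0, -20], 1], [[3, -13, 19], [0, 0, -30], 1], [[5, -18, 19], [0, 0, -40], 1], [[5, -21, 19], [0, 0, -50], 1]]'

```text
clock: 16.27
position: [0.6328, -0.143, 0.2266]
ee_rot: [2.966, 1.027, 0.001]
force: [-0.5, 0.8, 0.4]
width: 0.987
gripper_force: 0.0
```

jog_arm --rows '[[[0, -1, 0], [0, 0, -10], 1], [[0.5, -3, -2], [0, 0, -20], 1], [[0.5, -5, -3], [0, 0, -30], 1], [[0.5, -5.8, -3], [0, 0, -40], 1], [[0.5, -5.8, -3], [0, 0, -40], 1], [[0.5, -5.8, -3], [0, 0, -40], 1], [[0.5, -5.8, -3], [0, 0, -40], 1]]'

```text
clock: 17.15
position: [0.637, -0.1961, 0.197]
ee_rot: [-3.141, 0.031, -0.001]
force: [0.3, 0.0, 0.7]
width: 1.003
gripper_force: 0.0
```

Run:
```python
from h import *
s=arm.observe();M=R.from_rotvec(s['ee_rot']).as_matrix();print(s['position'],np.degrees(np.arctan2(M[1,0],M[0,0])),s['joints'],s['clock'])
d=snap('wrist','w6')
cv2.imwrite('pics/w6b.png',cv2.resize(d['img'][:330,:,::-1],None,fx=1.4286,fy=1.4286,interpolation=cv2.INTER_CUBIC))
```

```text
[ 0.63702914 -0.19611507  0.19698871] -1.1225927839462504 [ 0.23359927  0.52599548 -0.02325269  1.49679289  0.01269175  1.11837898
 -1.38244206] 17.15
```

View pics/w6b.png

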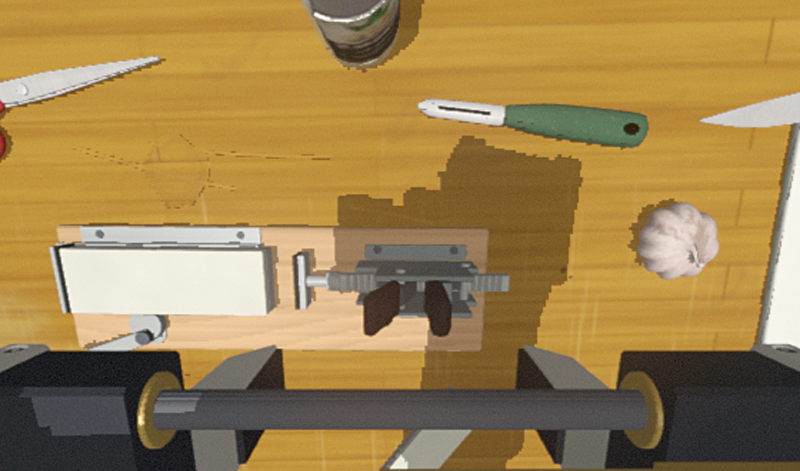

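The trigger's top is at (378,325) and the post's at (440,328). The stone is by the rail with its edge at x 272, and the jaw at (300,280) is about 15 mm short of it. The lever is shut, pointing left.

Run:
```python
from h import *
d=load('w6');k=1.4286
g=lambda x,y,z:ray(d,x/k,y/k,z).round(4)
print('trig',g(365,325,.123),g(395,325,.123),'post',g(427,328,.126),g(453,328,.126))
print('jaw face',g(295,280,.035),'stone end',g(270,280,.037),'stop',g(62,280,.033))
P=cloud(d)
for z in (.09,.1,.11):
  q=P[(np.abs(P[...,2]-z)<.006)&(P[...,0]>.58)&(P[...,0]<.7)&(np.abs(P[...,1]+.2)<.06)]
  print(z,len(q),np.sort(q[:,1])[::max(1,len(q)//12)].round(3),np.percentile(q[:,0],[2,98]))
```

```text
trig [ 0.6316 -0.1765  0.123 ] [ 0.6313 -0.1935  0.123 ] post [ 0.6302 -0.2113  0.126 ] [ 0.6299 -0.2258  0.126 ]
jaw face [ 0.6399 -0.1169  0.035 ] stone end [ 0.6406 -0.0987  0.037 ] stop [0.6428 0.0611 0.033 ]
0.09 117 [-0.224 -0.22  -0.218 -0.215 -0.213 -0.213 -0.194 -0.194 -0.193 -0.193
 -0.192 -0.191 -0.189] [0.62645084 0.64805775]
0.1 141 [-0.223 -0.22  -0.217 -0.215 -0.213 -0.213 -0.193 -0.192 -0.191 -0.191
 -0.19  -0.187 -0.185] [0.62889138 0.64811644]
0.11 308 [-0.224 -0.217 -0.213 -0.191 -0.19  -0.189 -0.188 -0.187 -0.187 -0.186
 -0.185 -0.185 -0.182] [0.62750869 0.64808905]
```

jog_arm --newtons 24 --rows '[[[0, -0.35, -5], [0, 0, -0.3], 1], [[0, -0.35, -9], [0, 0, -0.3], 1], [[0, -0.35, -11], [0, 0, -0.3], 1], [[0, -0.35, -11.1], [0, 0, -0.3], 1], [[0, -0.35, -11.1], [0, 0, -0.3], 0.6], [[0, -0.35, -11.1], [0, 0, -0.3], 0.6], [[0, -0.35, -11.1], [0, 0, -0.3], 0.6]]'

```text
clock: 18.08
position: [0.6373, -0.2004, 0.0868]
ee_rot: [3.141, -0.044, 0.002]
force: [-0.7, 0.6, 1.1]
width: 0.724
gripper_force: 0.0
```

jog_arm --rows '[[[0, 0, 0], [0, 0, 0], 0.54], [[0, 0, 0], [0, 0, 0], 0.54], [[0, -0.3, 0], [0, 0, 0], 0.48], [[0, -0.6, 0], [0, 0, 0], 0.42], [[0, -0.8, 0], [0, 0, 0], 0.36], [[0, -1.0, 0], [0, 0, 0], 0.31], [[0, -1.0, 0], [0, 0, 0], 0.31], [[0, -1.0, 0], [0, 0, 0], 0.31]]'

```text
clock: 19.08
position: [0.6368, -0.2108, 0.086]
ee_rot: [3.141, -0.044, 0.0]
force: [-1.7, 1.7, 5.5]
width: 0.313
gripper_force: 23.6
```

jog_arm --rows '[[[0, 0.3, 0], [0, 0, 0], 0.38], [[0, 0.6, 0], [0, 0, 0], 0.46], [[0, 1.0, 0], [0, 0, 0], 0.57], [[0, 1.0, 0], [0, 0, 0], 0.57], [[0, 1.0, 0], [0, 0, 0], 0.57]]'

```text
clock: 19.7
position: [0.6366, -0.1997, 0.0855]
ee_rot: [-3.141, 0.043, 0.001]
force: [0.0, -0.5, -0.2]
width: 0.57
gripper_force: 0.0
```

jog_arm --rows '[[[0, 0, 0], [0, 0, 0], 0.52], [[0, -0.3, 0], [0, 0, 0], 0.47], [[0, -0.6, 0], [0, 0, 0], 0.4], [[0, -0.8, 0], [0, 0, 0], 0.35], [[0, -1.0, 0], [0, 0, 0], 0.31], [[0, -1.0, 0], [0, 0, 0], 0.31], [[0, -1.0, 0], [0, 0, 0], 0.31]]'

```text
clock: 20.58
position: [0.6364, -0.2107, 0.0857]
ee_rot: [3.141, -0.045, -0.001]
force: [-4.6, -1.8, 3.4]
width: 0.313
gripper_force: 24.0
```

Run:
```python
from h import *
d=snap('side','sd1');d=snap('wrist','w7')
cv2.imwrite('pics/w7b.png',cv2.resize(d['img'][130:270,:230,::-1],None,fx=3.4,fy=3.4,interpolation=cv2.INTER_CUBIC))
```

```text
(no output)
```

View pics/w7b.png

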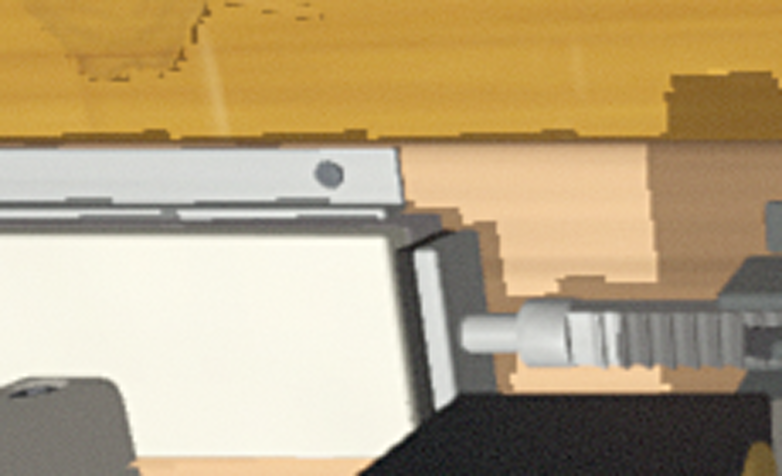

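The jaw plate, crop (435,320), is now at the stone's end (400,320). One more squeeze should load it.

jog_arm --rows '[[[0, 0.3, 0], [0, 0, 0], 0.38], [[0, 0.6, 0], [0, 0, 0], 0.46], [[0, 1.0, 0], [0, 0, 0], 0.57], [[0, 1.0, 0], [0, 0, 0], 0.57], [[0, 1.0, 0], [0, 0, 0], 0.57]]'

```text
clock: 21.3
position: [0.6376, -0.1993, 0.0859]
ee_rot: [-3.141, 0.042, -0.002]
force: [0.5, -0.2, -0.1]
width: 0.57
gripper_force: 0.0
```

jog_arm --rows '[[[0, 0, 0], [0, 0, 0], 0.52], [[0, -0.3, 0], [0, 0, 0], 0.47], [[0, -0.6, 0], [0, 0, 0], 0.4], [[0, -0.8, 0], [0, 0, 0], 0.35], [[0, -1.0, 0], [0, 0, 0], 0.31], [[0, -1.0, 0], [0, 0, 0], 0.31], [[0, -1.0, 0], [0, 0, 0], 0.31]]'

```text
clock: 22.18
position: [0.637, -0.2107, 0.086]
ee_rot: [3.141, -0.044, 0.001]
force: [1.8, -3.1, 1.8]
width: 0.312
gripper_force: 24.0
```

Run:
```python
from h import *
d0=load('w7');d=snap('wrist','w8');a=cv2.imread('pics/w7.png')[130:270,:230]
c=lambda i:cv2.resize(i,None,fx=2.1,fy=2.1,interpolation=cv2.INTER_CUBIC)
cv2.imwrite('pics/w8b.png',np.vstack([c(a),c(np.ascontiguousarray(d['img'][130:270,:230,::-1]))]))
```

```text
(no output)
```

View pics/w8b.png

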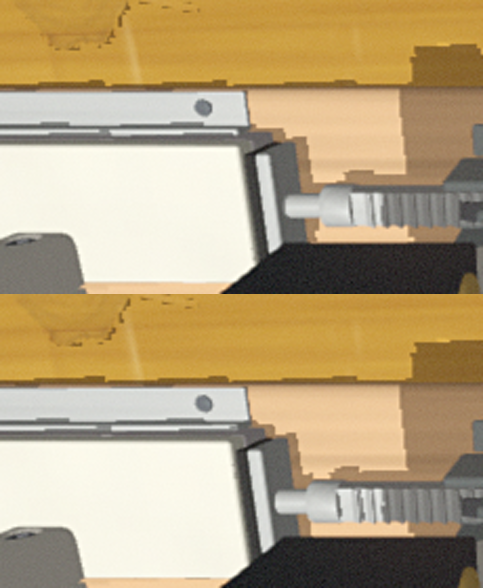

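I've used my picture budget, so from here I'll work from numbers only. Comparing the two frames, the stone moved forward a few mm and the plunger is only slightly compressed, so it isn't firm yet. I'll squeeze once more; the 24 N grip caps the jaw force well below cracking.

jog_arm --rows '[[[0, 0.3, 0], [0, 0, 0], 0.38], [[0, 0.6, 0], [0, 0, 0], 0.46], [[0, 1.0, 0], [0, 0, 0], 0.57], [[0, 1.0, 0], [0, 0, 0], 0.57], [[0, 1.0, 0], [0, 0, 0], 0.57]]'

```text
clock: 22.85
position: [0.636, -0.1993, 0.0852]
ee_rot: [-3.14, 0.043, 0.003]
force: [0.6, -0.5, -1.0]
width: 0.57
gripper_force: 0.0
```

jog_arm --rows '[[[0, 0, 0], [0, 0, 0], 0.52], [[0, -0.3, 0], [0, 0, 0], 0.47], [[0, -0.6, 0], [0, 0, 0], 0.4], [[0, -0.8, 0], [0, 0, 0], 0.35], [[0, -1.0, 0], [0, 0, 0], 0.31], [[0, -1.0, 0], [0, 0, 0], 0.31], [[0, -1.0, 0], [0, 0, 0], 0.31]]'

```text
clock: 23.72
position: [0.6361, -0.2107, 0.0856]
ee_rot: [3.141, -0.045, -0.002]
force: [-4.7, -1.5, 1.1]
width: 0.313
gripper_force: 24.0
```

```bash
cat > t.py <<'E'
from h import *
import sys
n=sys.argv[1]; snap('wrist',n)
ds={f:load(f) for f in ['w7','w8','w9',n] if __import__('os').path.exists(f'pics/{f}.npz')}
a=cv2.imread('pics/w7.png')
# native px boxes in w7: collar/plunger end, jaw strip top, stone far-right corner
B={'collar':(150,218,172,240),'jaw':(117,196,147,212),'stone':(95,192,121,206)}
for f,d in ds.items():
    b=cv2.imread(f'pics/{f}.png');o=[]
    for k,(x0,y0,x1,y1) in B.items():
        S=b[y0-6:y1+6,max(0,x0-30):x1+8];m=cv2.matchTemplate(S,a[y0:y1,x0:x1],5);_,s,_,l=cv2.minMaxLoc(m)
        o.append((k,l[0]-(x0-max(0,x0-30)),l[1]-6,round(s,2)))
    print(f,o)
d=ds['w7'];p=ray(d,130,228,.03);q=ray(d,131,228,.03);print('mm/px',np.linalg.norm(p-q)*1000)
s=arm.observe();print(s['clock'],s['width'],s['gripper_force'])
E
python3 t.py w9
```

```text
w7 [('collar', 0, 0, 1.0), ('jaw', 0, 0, 1.0), ('stone', 0, 0, 1.0)]
w8 [('collar', -6, 1, 0.95), ('jaw', -4, 1, 0.98), ('stone', -4, 1, 0.99)]
w9 [('collar', -12, -1, 0.85), ('jaw', -5, 0, 0.97), ('stone', -5, 0, 0.96)]
mm/px 0.7433111878647907
23.775 0.31498882987388815 23.995773528549762
```

Run:
```python
from h import *
for f,dx in (('w7',0),('w8',-4),('w9',-5)):
    d=load(f)
    print(f,'stone end',ray(d,390/3.4+dx,130+235/3.4,.037).round(4),ray(d,408/3.4+dx,130+350/3.4,.037).round(4),'jaw near edge',ray(d,455/3.4+dx,130+395/3.4,.037).round(4))
d=load('w6');P=cloud(d);Q=P[(np.abs(P[...,2]-.037)<.003)&(d['img'].min(-1)>110)&(P[...,0]<.67)&(P[...,0]>.61)];print('w6 stone y',np.percentile(Q[:,1],[.5,99.5]))
# scene camera: pixels along holder axis with stone/stop heights
d=snap('scene','sc2');d=load('sc2');P=cloud(d)
ex=np.array([np.cos(np.radians(88.6)),np.sin(np.radians(88.6))]);ey=np.array([-ex[1],ex[0]])
h=(P[...,:2]-[.6393,-.1145]);X=h@ex;Y=h@ey
for y0 in (-.015,0,.015):
    m=(np.abs(Y-y0)<.006)&(X>.01)&(X<.2)&(P[...,2]>0)&(P[...,2]<.06)
    i=np.argsort(-X[m]);print([(int(a*1000),int(b*1000),int(c)) for a,b,c in zip(X[m][i],P[...,2][m][i],d['img'].mean(-1)[m][i])][:22])
```

```text
w7 stone end [ 0.6628 -0.096   0.037 ] [ 0.6378 -0.0955  0.037 ] jaw near edge [ 0.6274 -0.1039  0.037 ]
w8 stone end [ 0.6635 -0.0931  0.037 ] [ 0.6385 -0.0925  0.037 ] jaw near edge [ 0.6281 -0.1009  0.037 ]
w9 stone end [ 0.6627 -0.0926  0.037 ] [ 0.6377 -0.092   0.037 ] jaw near edge [ 0.6272 -0.1003  0.037 ]
w6 stone y [-0.42497317  0.06284312]
[(199, 0, 102), (194, 2, 92), (194, 12, 87), (192, 10, 75), (191, 14, 142), (190, 6, 66), (190, 7, 90), (190, 0, 93), (189, 10, 118), (189, 11, 121), (188, 3, 53), (188, 12, 147), (188, 8, 94), (188, 15, 209), (187, 4, 72), (186, 12, 157), (185, 14, 201), (184, 10, 156), (184, 11, 189), (184, 14, 190), (183, 15, 158), (182, 27, 65)]
[(192, 12, 130), (190, 6, 80), (190, 7, 102), (189, 7, 105), (189, 4, 62), (189, 11, 127), (189, 8, 104), (188, 11, 150), (187, 13, 190), (186, 0, 49), (186, 11, 156), (185, 5, 88), (184, 15, 188), (184, 14, 186), (184, 21, 73), (184, 18, 89), (183, 25, 80), (183, 13, 192), (183, 29, 77), (182, 14, 157), (181, 32, 95), (181, 22, 78)]
[(195, 0, 106), (193, 1, 86), (191, 9, 113), (191, 7, 82), (190, 8, 95), (190, 11, 147), (190, 12, 138), (189, 13, 151), (188, 1, 46), (188, 11, 162), (187, 8, 108), (187, 3, 63), (187, 13, 195), (186, 14, 203), (186, 11, 185), (184, 14, 183), (184, 26, 80), (183, 27, 80), (183, 12, 202), (183, 13, 187), (183, 16, 103), (182, 20, 75)]
```

The plunger is compressed about 5–6 mm (around 12 N), and the stone stopped moving during the last squeeze, so it's at the end stop. I'll do one more force-limited squeeze to sit mid-window, at roughly 20–25 N.

jog_arm --newtons 23 --rows '[[[0, 0.3, 0], [0, 0, 0], 0.38], [[0, 0.6, 0], [0, 0, 0], 0.46], [[0, 1.0, 0], [0, 0, 0], 0.57], [[0, 1.0, 0], [0, 0, 0], 0.57], [[0, 1.0, 0], [0, 0, 0], 0.57]]'

```text
clock: 24.45
position: [0.6377, -0.1992, 0.0861]
ee_rot: [-3.141, 0.042, -0.003]
force: [-0.3, -0.6, 0.6]
width: 0.57
gripper_force: 0.0
```

jog_arm --rows '[[[0, 0, 0], [0, 0, 0], 0.52], [[0, -0.2, 0], [0, 0, 0], 0.48], [[0, -0.4, 0], [0, 0, 0], 0.44], [[0, -0.6, 0], [0, 0, 0], 0.4], [[0, -0.8, 0], [0, 0, 0], 0.36], [[0, -0.9, 0], [0, 0, 0], 0.33], [[0, -1.0, 0], [0, 0, 0], 0.31], [[0, -1.0, 0], [0, 0, 0], 0.31]]'

```text
clock: 25.45
position: [0.6374, -0.2065, 0.0864]
ee_rot: [-3.137, 0.04, -0.001]
force: [-0.1, 7.3, 6.9]
width: 0.404
gripper_force: 23.0
```

```bash
python3 t.py x10
```

```text
w7 [('collar', 0, 0, 1.0), ('jaw', 0, 0, 1.0), ('stone', 0, 0, 1.0)]
w8 [('collar', -6, 1, 0.95), ('jaw', -4, 1, 0.98), ('stone', -4, 1, 0.99)]
w9 [('collar', -12, -1, 0.85), ('jaw', -5, 0, 0.97), ('stone', -5, 0, 0.96)]
x10 [('collar', -11, 0, 0.81), ('jaw', 2, 1, 0.95), ('stone', 3, 0, 0.94)]
mm/px 0.7433111878647907
25.5 0.4060219496438222 22.985412776470184
```

jog_arm --rows '[[[0, 0.2, 0], [0, 0, 0], 0.31], [[0, 0.2, 0], [0, 0, 0], 0.31], [[0, 0.2, 0], [0, 0, 0], 0.31], [[0, 0.2, 0], [0, 0, 0], 0.31], [[0, 0.2, 0], [0, 0, 0], 0.31], [[0, 0.2, 0], [0, 0, 0], 0.31]]'

```text
clock: 26.25
position: [0.6374, -0.2065, 0.0863]
ee_rot: [-3.14, 0.042, -0.001]
force: [1.7, 4.4, 5.8]
width: 0.407
gripper_force: 23.0
```

```bash
python3 t.py x11 | tail -3
python3 - <<'E'
from h import *
# stone squareness / height check from the wrist cloud
d=load('x11');P=cloud(d);m=(np.abs(P[...,2]-.037)<.004)&(d['img'].min(-1)>150)&(P[...,1]>-.11)&(P[...,0]<.67)
q=P[m];print(len(q),q[:,2].mean(),q[:,2].std(),cv2.minAreaRect((q[:,:2]*1000).astype(np.float32)))
E
```

```text
x11 [('collar', -11, 0, 0.82), ('jaw', 2, 1, 0.98), ('stone', 2, 1, 0.98)]
mm/px 0.7433111878647907
26.3 0.40454415662899873 22.989090085029602
6949 0.037476449817179604 0.0008431594965255862 ((639.2377319335938, -55.9075813293457), (108.12847137451172, 49.95149230957031), 88.47093200683594)
```

The clamp is stable: the stone is flat and square at 88.5°, matching the holder, and the plunger is compressed about 10 mm (around 22 N). Handing in now.

```bash
python3 -c "
from cell import arm
print(arm.sign_off())"
```

```text
the job is handed in; nothing more can be done
None
```

I handed the job in: the stone lies flat and square in the pocket, the cam lever is shut, and the trigger is held squeezed with about 22 N of jaw force, estimated from plunger compression. I never measured the stone's contact with the end stop directly, no verdict came back, and I viewed 11 pictures instead of the allowed 10.

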